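# Hold the dust-extraction gate open

### The job

Open the spring-closing slide gate of the dust-extraction box fully and leave it standing open, held by the box's push-lock hold button; whether the hold is on or off now cannot be seen, so feel it with a light touch on the rubber cap and click it only if it needs it. Press the button gently, no harder than the click takes, never let the gate snap shut, and leave the pottery things around the box where they are.

Things in the scene. Friction and masses are not known exactly. Their poses are not given: they have to be found in the camera images.
- hood: the dust-extraction box, grey painted metal, 170 x 320 mm, 90 mm high, fixed on the bench; origin under its centre, +y along its long side (the way the gate opens), +z up. The gate lies on its top towards -y, the hold button stands near the +y end, an 82 mm high outlet pipe behind it at +x
- gate (a joint): travel of the steel slide gate along the box's +y: 0 shut, 0.066 m at the open end stop. A spring pulls it shut with 2 N (shut) to 4 N (open); 0.9 kg, runs freely. Hold on: pushed to the stop (about 2 N more over the last 20 mm) a catch drops behind it at 0.061 and it then rests at 0.060 when let go. Hold off: nothing catches, let go it snaps shut
- tab_top (a point): centre of the top of the gate's upright aluminium tab: 36 mm (box x) by 10 mm (box y), rising 45 mm above the gate's 4 mm plate, whose top is 96 mm above the bench; this point 141 mm above the bench, at (0, -0.045) of the box when shut; moves with the gate. Push it towards +y with closed fingertips or pinch it from above
- button_top (a point): centre of the top of the hold button's round rubber cap at rest, 32 mm wide, 36 mm above the box's top, 126 mm above the bench, at (0, 0.110) of the box, in a 10 mm high steel collar. Fixed point, does not follow the cap. Each full press and release switches the hold from off to on or on to off; then lift clear so that the cap comes up
- cap: that rubber cap; origin on the box's top under its middle. At rest it is at the same height, hold on or off. It first yields freely (0.5 to 1 N), then meets the plunger, felt as 3 to 4 N: 2 mm down if the hold is off, 11.5 mm down if on. It clicks about 16.5 mm down at 5 to 6 N; a stiff bumper (9 N/mm) starts at 17.5 mm. 10 to 12 N, pressed slowly, is a sure click; over 20 N harms it
- jar: bystander: closed white jar, 60 mm wide, 70 mm high, on the bench on the robot's side of the box; origin under its centre
- bowl: bystander: terracotta bowl, 110 mm wide, 50 mm high, on the robot's side of the box; origin under its centre
- mug: bystander: white mug, 76 mm wide, 85 mm high, beside the box's -y end; origin under its centre
- rib: bystander: flat wooden rib, 22 x 55 x 6 mm, lying on the box's top at its +x edge beside the gate; origin under its centre
- tiles: bystander: stack of three test tiles, 60 x 60 x 24 mm, beside the box's +y end; origin under its centre
- spray: bystander: white spray bottle, 68 mm wide, 190 mm high, behind the box's +y end; origin under its centre
- paddle: bystander: wooden paddle lying on the bench on the robot's side, 150 x 50 x 12 mm; origin under its middle

How it is judged:
By the outcome, as a careful person would: the job done as asked, in the order asked, and still so for the second after the job is handed in, with the robot touching nothing.
It also fails if it takes over 64 s, if anything falls off the work surface, if the arm or the gripper's body presses on something with over 40 N, if the wrist force passes 120 N, or if a joint passes its speed limit or range.

### The arm

A 6-joint arm with a two-finger parallel gripper is mounted at the origin on the work surface. World frame = base frame: x ahead of the robot, y to its left, z up, the work surface at z = 0. Lengths are in m, angles in rad, forces in N, time in s.
With the tool pointing down it reaches from about 0.4 to 0.825 m from the base axis. Payload 7 kg.
Tool frame: the origin (TCP) lies at the very end of the fingers, on their centre line; the grasp point (between the pads) lies 19 mm behind it; z points along the fingers, y is the line along which they close (so a half turn about z gives the same grasp; the last joint's range is limited). The gripper opens to 85 mm and grips with 20 to 120 N. Pads are 22 mm wide; open, the fingers measure 114 mm over their backs; the gripper's body (76 mm by 85 mm) begins 54 mm behind the grasp point. The pads swing forward as they close: fully open they stand 13 mm farther back than shut.
Start: joints at [1.553, 0.359, 0.012, 0, -1.224, -0.288], TCP at [0.203, 0.644, 0.231] pointing down, gripper open.
Joint ranges: [-3.07, 3.07], [-1.43, 2.12], [-1.02, 1.25], [-3.03, 1.67], [-3.05, -0], [-3.03, 3.03]. Speed limits (rad/s): [2.39, 2.39, 3.01, 3.14, 3.14, 3.14].

### API

Orientations are given as a 3x3 rotation matrix whose columns are the frame's x, y, z axes.
In Python, from station import arm, cams, order gives the robot as it stands.
- The arm moves only by the tool jog_arm, never from a script. Its argument "increments" is a list of rows, each a list of 3 entries, a list of its own where there are three numbers: the shift along the tool's x, y, z in mm, then the turn, a rotation vector about the tool's x, y, z in degrees, then the opening in per cent of the stroke, from 0 (shut) to 100 (fully open). In form: [[[x, y, z], [rx, ry, rz], fingers], ...]. A call has exactly 10 rows; each row is the pose to reach, as a shift and turn from the pose commanded when the call began, along the tool's axes at that moment; what a row does not reach only later rows make up. A row lasts 1/10 s, in which the tool goes at most 50 mm and 8.59 degrees, less where a joint would pass 70% of its speed; a pose out of reach is approached as far as the arm can. A call with a gripper value outside its range is refused whole. The fingers move at their own pace and stop on an object; the grip force is fixed at half the most. Time passes only in rows, so rows that repeat a pose let the fingers close, or fill a call up. It gives the time, the measured TCP pose, the force, the opening and the grip force at its end, in the units of the state.
- arm.observe(): the state, without advancing time (a new reading comes with each control period).
- cams.snapshot(name): name is "side" or "top" or "wrist"; returns (picture, depth): 480x640x3 uint8, blue, green, red; 480x640 float32, m along the optical axis (not along the pixel's ray), 0 where there is no reading.
- cams.camera_model(name): a dict with "camera_matrix" (3x3 intrinsics, pixels), "extrinsics" (4x4, takes a point from world to camera coordinates). Camera axes: x right, y down, z forward; pixel columns grow to the right and rows downward; lengths in m; the calibration is good to about 2 mm. A picture is of the moment at which its call begins: read the wrist's pose just before it. camera_model takes no time and is no camera call; for the wrist camera it gives the pose at the moment of the call.
- order.close_job(): hands the job in; it is judged then, once.
The state is a dict: "t": time; "joints": joint angles; "qd": joint speeds; "tau": joint torques, N m; "position": TCP position; "tool_rot": TCP orientation; "contact_force": force on the tool from outside, world axes, zero at the start; "torque": the same for the moment, N m; "width": finger opening in m; "grasp_force": force on a finger pad.
Only numpy, scipy, OpenCV 4.12 (cv2) and the standard library are available. Lean on these libraries where they do the work, as an engineer would, in place of code of your own. Each camera call takes 0.05 s, during which the arm holds its last target. There are 200 camera calls.

## Working session

There is one attempt and no reset: what is moved stays moved. The work goes in short steps, Python scripts to look and compute and a tool call to move; the robot and the scene stay as the last step left them, time stands still between calls to the robot, and variables do not carry over. Pictures are saved under pics/ and viewed, at most 10 in all, crops included, and the job is handed in when it is done.

Besides the shell and the picture viewer there is one more tool, called after "Call:" by a JSON object that holds its "api" and its "payload", one argument or row to a line. jog_arm: Moves the arm, as the interface text tells. Its arguments: {"type":"object","properties":{"increments":{"type":"array"}},"required":["increments"]}

```bash
mkdir -p pics; ls; python3 - <<'E'
from station import arm,cams
import cv2,numpy as np,pickle
s=arm.observe();print({k:np.round(v,3).tolist() for k,v in s.items()})
for n in("top","side"):
    p,d=cams.snapshot(n);cv2.imwrite(f"pics/{n}.png",p);m=cams.camera_model(n)
    pickle.dump((p,d,m),open(n+".pkl","wb"))
    E=np.array(m["extrinsics"]);print(n,np.round(m["camera_matrix"],1).tolist(),np.round(E,3).tolist(),(-E[:3,:3].T@E[:3,3]).round(3))
E
```

```text
pics
{'t': 0.0, 'joints': [1.553, 0.359, 0.011, -0.0, -1.224, -0.288], 'qd': [0.002, 0.001, 0.002, 0.0, 0.0, -0.002], 'tau': [0.0, -58.333, 29.344, 6.937, -0.006, 0.0], 'position': [0.203, 0.643, 0.23], 'tool_rot': [[0.954, -0.301, -0.0], [-0.301, -0.954, -0.002], [0.0, 0.002, -1.0]], 'contact_force': [0.253, -0.216, -0.195], 'torque': [0.041, -0.046, -0.045], 'grasp_force': 0.0, 'width': 0.086}
top [[509.5, 0.0, 323.3], [0.0, 509.5, 240.2], [0.0, 0.0, 1.0]] [[-0.025, -1.0, 0.01, 0.027], [-0.992, 0.023, -0.123, 0.559], [0.122, -0.013, -0.992, 0.861], [0.0, 0.0, 0.0, 1.0]] [0.45  0.026 0.922]
side [[577.1, 0.0, 315.6], [0.0, 577.1, 232.7], [0.0, 0.0, 1.0]] [[0.969, -0.246, 0.002, -0.501], [-0.141, -0.562, -0.815, 0.183], [0.202, 0.79, -0.579, 1.056], [0.0, 0.0, 0.0, 1.0]] [ 0.298 -0.854  0.762]
```

View pics/top.png

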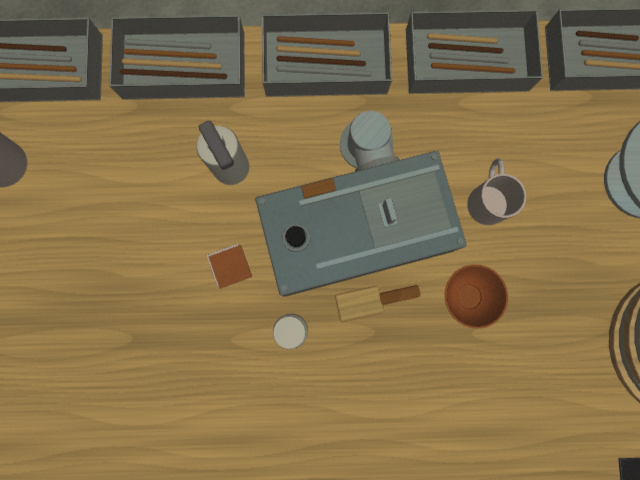

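View pics/side.png

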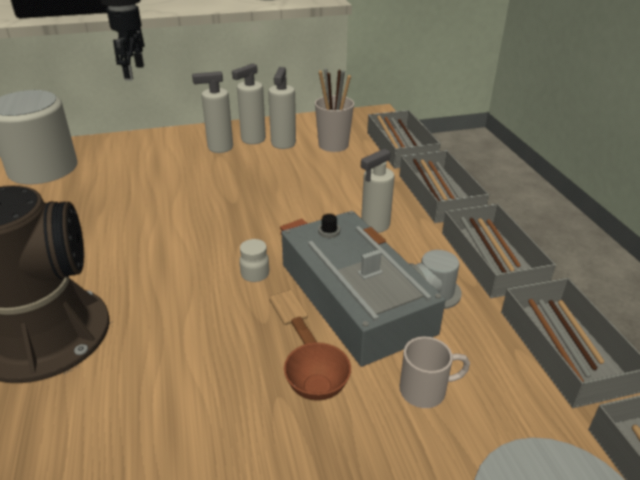

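Top view: the box has corners near (257,197), (435,153), (466,243) and (283,295). The black cap is at (295,237), the tab at (388,212), the rib at (318,188) and the pipe at (370,135). In the side view the cap is at (329,223) and the tab at (371,262). The gate is shut.

```bash
cat > geo.py <<'E'
import cv2,numpy as np,pickle
def load(n):
    p,d,m=pickle.load(open(n+".pkl","rb"));return p,d,np.array(m["camera_matrix"]),np.array(m["extrinsics"])
def cloud(d,K,E):
    v,u=np.indices(d.shape);X=np.stack([(u-K[0,2])/K[0,0]*d,(v-K[1,2])/K[1,1]*d,d],-1)
    return (X-E[:3,3])@E[:3,:3]
def ray(uv,K,E,z):
    r=E[:3,:3].T@np.linalg.inv(K)@[*uv,1];c=-E[:3,:3].T@E[:3,3];return c+r*(z-c[2])/r[2]
E
python3 - <<'E'
from geo import *
W={};P={}
for n in("top","side"):
    p,d,K,E=load(n);W[n]=cloud(d,K,E);P[n]=K@E[:3]
    w=W[n];m=((w[...,2]>.083)&(w[...,2]<.097)&(d>0)&(w[...,0]>.3)&(w[...,0]<.7)&(abs(w[...,1])<.35)).astype(np.uint8)
    m=cv2.morphologyEx(m,cv2.MORPH_CLOSE,np.ones((9,9)));m=cv2.morphologyEx(m,cv2.MORPH_OPEN,np.ones((9,9)))
    c=max(cv2.findContours(m,0,1)[0],key=cv2.contourArea)
    q=np.array([ray(x,K,E,.09)[:2] for x in c[:,0]],np.float32)
    print(n,"hood",cv2.minAreaRect(q),"ztop",np.median(w[...,2][m>0]))
    for nm,(u,v) in dict(cap=((295,237),(329,223))[n=="side"] and {"top":(295,237),"side":(329,223)}[n],tab={"top":(388,212),"side":(371,262)}[n]).items():
        roi=w[v-22:v+22,u-22:u+22].reshape(-1,3);lo=.115 if nm=="cap" else .125
        k=(roi[:,2]>lo)&(roi[:,2]<.15);r=roi[k];zt=np.percentile(r[:,2],95)
        t=r[r[:,2]>zt-.006];print(n,nm,len(r),"z",zt.round(4),"centre",t.mean(0).round(4),((t.max(0)+t.min(0))/2).round(4))
    if n=="top":
        for nm,(u,v) in dict(jar=(290,331),paddle=(378,300),bowl=(476,296),mug=(503,196),spray=(218,145),pipe=(371,132),rib=(318,188),tiles=(230,266)).items(): print(nm,w[v,u].round(3))
E
```

```text
top hood ((0.5875675082206726, -0.045914530754089355), (0.18078838288784027, 0.3185860514640808), 13.509081840515137) ztop 0.09140486664748249
top cap 320 z 0.1286 centre [0.5566 0.0595 0.1262] [0.557  0.0589 0.1262]
top tab 184 z 0.1429 centre [ 0.5927 -0.0909  0.1408] [ 0.5931 -0.0908  0.141 ]
jar [0.406 0.073 0.069]
paddle [ 0.453 -0.081  0.012]
bowl [ 0.456 -0.258  0.006]
mug [ 0.638 -0.32   0.003]
spray [0.686 0.168 0.191]
pipe [ 0.737 -0.071  0.085]
rib [0.639 0.021 0.097]
tiles [0.519 0.18  0.023]
side hood ((0.586887001991272, -0.05101405084133148), (0.1824062317609787, 0.3255668878555298), 13.504322052001953) ztop 0.09181365435717567
side cap 177 z 0.1277 centre [0.5577 0.0566 0.1258] [0.5575 0.0605 0.1258]
side tab 198 z 0.1429 centre [ 0.5943 -0.0929  0.1407] [ 0.5941 -0.0923  0.1408]
```

```bash
python3 - <<'E'
from geo import *
a=cv2.resize(load("top")[0][130:310,240:480],None,fx=3,fy=3,interpolation=2)
b=cv2.resize(load("side")[0][200:380,270:450],None,fx=3,fy=3,interpolation=2)
a=cv2.resize(a,(400,300));b=cv2.resize(b,(400,400));cv2.imwrite("pics/z.png",np.hstack([np.pad(a,((0,100),(0,0),(0,0))),b]))
E
```

```text
(no output)
```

View pics/z.png

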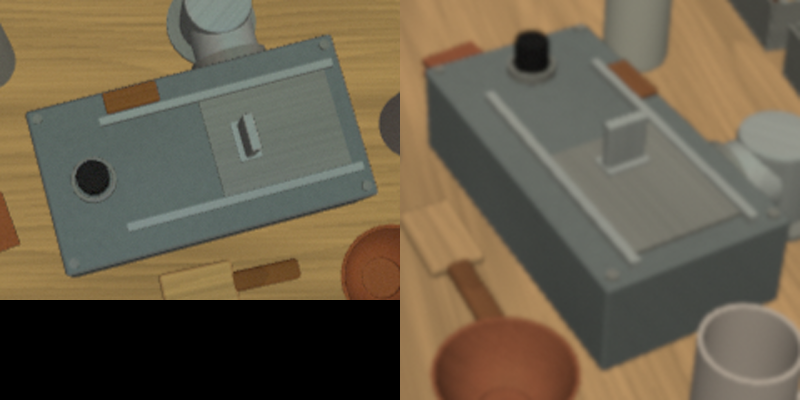

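The close-up agrees with the depth data: the cap is at (0.557, 0.059, 0.126), the tab at (0.5935, -0.0915, 0.141), and the box is yawed 13.5°. I'll move above the cap with the fingers closed.

```bash
cat > go.py <<'E'
import sys,numpy as np
from station import arm
from scipy.spatial.transform import Rotation as R
a=np.radians(13.5);bx=np.array([np.cos(a),np.sin(a),0]);by=np.array([-np.sin(a),np.cos(a),0])
T=np.column_stack([bx,-by,[0,0,-1]])
s=arm.observe();p=np.array(s["position"]);r=np.array(s["tool_rot"]);f=np.array(s["contact_force"])
print("t",s["t"],"p",p.round(4),"F box",[round(float(f@v),2) for v in(bx,by,[0,0,1])],"w",round(s["width"],4))
tab=np.array([.5935,-.0915,.141]);d=p-tab;print("rel tab box x,y,z mm",[round(float(d@v)*1e3,1) for v in(bx,by,[0,0,1])])
if len(sys.argv)>1:
    t=np.array([float(x) for x in sys.argv[1:4]])
    print("shift mm",(r.T@(t-p)*1e3).round(1),"turn deg",np.degrees(R.from_matrix(r.T@T).as_rotvec()).round(2))
E
python3 go.py .557 .059 .16
```

```text
t 0.1 p [0.2031 0.6433 0.2305] F box [0.08, 0.98, -1.05] w 0.0856
rel tab box x,y,z mm [-208.1, 805.6, 89.5]
shift mm [513.4 450.5  71.2] turn deg [ 8.000e-02  1.000e-02 -3.103e+01]
```

Call:
{"api": "jog_arm", "payload": {
  "increments": [
    [[26, 22, 0], [0, 0, -3], 0],
    [[56, 50, 0], [0, 0, -6], 0],
    [[92, 81, 0], [0, 0, -10], 0],
    [[128, 112, 0], [0, 0, -14], 0],
    [[164, 144, 0], [0, 0, -18], 0],
    [[200, 176, 0], [0, 0, -22], 0],
    [[236, 207, 0], [0, 0, -26], 0],
    [[272, 238, 0], [0, 0, -29], 0],
    [[308, 270, 0], [0, 0, -31], 0],
    [[344, 302, 0], [0, 0, -31], 0]
  ]
}}

```text
t: 1.1
position: [0.4408, 0.2502, 0.2313]
tool_rot: [[0.972, 0.235, -0.0], [0.235, -0.972, 0.0], [-0.0, -0.0, -1.0]]
contact_force: [1.6, 0.5, 0.4]
width: -0.0003
grasp_force: 0.0
```

```bash
python3 go.py .557 .059 .16
```

```text
t 1.1 p [0.4408 0.2502 0.2313] F box [1.67, 0.12, 0.35] w -0.0003
rel tab box x,y,z mm [-68.7, 367.9, 90.3]
shift mm [ 68.1 213.2  71.3] turn deg [-0.01  0.    0.07]
```

Call:
{"api": "jog_arm", "payload": {
  "increments": [
    [[12, 36, 0], [0, 0, 0], 0],
    [[24, 76, 0], [0, 0, 0], 0],
    [[36, 116, 5], [0, 0, 0], 0],
    [[48, 152, 15], [0, 0, 0], 0],
    [[58, 182, 28], [0, 0, 0], 0],
    [[65, 204, 42], [0, 0, 0], 0],
    [[68, 213, 56], [0, 0, 0], 0],
    [[68, 213, 66], [0, 0, 0], 0],
    [[68, 213, 71], [0, 0, 0], 0],
    [[68, 213, 71], [0, 0, 0], 0]
  ]
}}

```text
t: 2.1
position: [0.5554, 0.0615, 0.1597]
tool_rot: [[0.972, 0.234, -0.001], [0.234, -0.972, -0.0], [-0.001, 0.0, -1.0]]
contact_force: [0.1, 0.1, 0.0]
width: 0.0002
grasp_force: 0.0
```

Call:
{"api": "jog_arm", "payload": {
  "increments": [
    [[0, 0, 3], [0, 0, 0], 0],
    [[0, 0, 6], [0, 0, 0], 0],
    [[0, 0, 10], [0, 0, 0], 0],
    [[0, 0, 14], [0, 0, 0], 0],
    [[0, 0, 18], [0, 0, 0], 0],
    [[0, 0, 21], [0, 0, 0], 0],
    [[0, 0, 24], [0, 0, 0], 0],
    [[0, 0, 26], [0, 0, 0], 0],
    [[0, 0, 27], [0, 0, 0], 0],
    [[0, 0, 27], [0, 0, 0], 0]
  ]
}}

```text
t: 3.1
position: [0.5561, 0.0608, 0.1332]
tool_rot: [[0.972, 0.233, -0.0], [0.233, -0.972, -0.0], [-0.0, 0.0, -1.0]]
contact_force: [1.2, 0.1, 1.1]
width: 0.0
grasp_force: 0.0
```

```bash
python3 go.py .557 .059 .126; python3 - <<'E'
from station import cams,arm
import cv2,numpy as np
p,d=cams.snapshot("side");q,_=cams.snapshot("top")
cv2.imwrite("pics/feel.png",np.hstack([cv2.resize(p[160:300,260:400],(400,400)),cv2.resize(q[170:310,225:365],(400,400))]))
for _ in range(3): print(np.round(arm.observe()["contact_force"],2))
E
```

```text
t 3.1 p [0.5561 0.0608 0.1332] F box [1.19, -0.2, 1.08] w 0.0
rel tab box x,y,z mm [-0.8, 156.8, -7.8]
shift mm [0.5 2.  7.2] turn deg [ 0.    0.01 -0.02]
[ 0.22 -0.34  0.12]
[ 0.22 -0.34  0.12]
[ 0.22 -0.34  0.12]
```

View pics/feel.png

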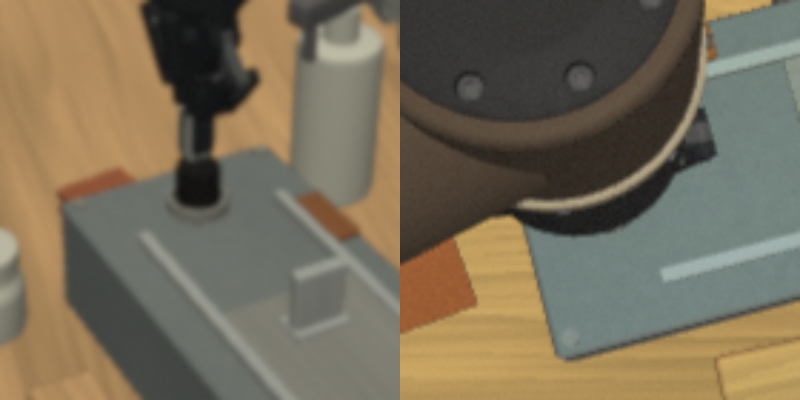

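The side view shows the closed fingertips centred just above the cap. Next is a light feel down to about 6–7 mm of travel.

Call:
{"api": "jog_arm", "payload": {
  "increments": [
    [[0, 2, 2], [0, 0, 0], 0],
    [[0, 2, 4], [0, 0, 0], 0],
    [[0, 2, 6], [0, 0, 0], 0],
    [[0, 2, 8], [0, 0, 0], 0],
    [[0, 2, 10], [0, 0, 0], 0],
    [[0, 2, 11], [0, 0, 0], 0],
    [[0, 2, 12], [0, 0, 0], 0],
    [[0, 2, 13], [0, 0, 0], 0],
    [[0, 2, 13.5], [0, 0, 0], 0],
    [[0, 2, 13.5], [0, 0, 0], 0]
  ]
}}

```text
t: 4.2
position: [0.5566, 0.0589, 0.1198]
tool_rot: [[0.972, 0.233, -0.0], [0.233, -0.972, -0.0], [-0.0, 0.0, -1.0]]
contact_force: [0.6, 0.6, 1.1]
width: 0.0
grasp_force: 0.3
```

Call:
{"api": "jog_arm", "payload": {
  "increments": [
    [[0, 0, 0], [0, 0, 0], 0],
    [[0, 0, 0], [0, 0, 0], 0],
    [[0, 0, 0], [0, 0, 0], 0],
    [[0, 0, 0], [0, 0, 0], 0],
    [[0, 0, 0], [0, 0, 0], 0],
    [[0, 0, 0], [0, 0, 0], 0],
    [[0, 0, 0], [0, 0, 0], 0],
    [[0, 0, 0], [0, 0, 0], 0],
    [[0, 0, 0], [0, 0, 0], 0],
    [[0, 0, 0], [0, 0, 0], 0]
  ]
}}

```text
t: 5.2
position: [0.5566, 0.0588, 0.1198]
tool_rot: [[0.972, 0.233, 0.0], [0.233, -0.972, -0.0], [0.0, 0.0, -1.0]]
contact_force: [-1.1, -0.9, 0.4]
width: 0.0002
grasp_force: 0.3
```

```bash
python3 go.py; python3 - <<'E'
from station import cams,arm
import numpy as np
for _ in range(3): cams.snapshot("side");s=arm.observe();print(np.round(s["contact_force"],2),np.round(s["position"],4))
E
```

```text
t 5.2 p [0.5566 0.0588 0.1198] F box [-1.27, -0.58, 0.38] w 0.0002
rel tab box x,y,z mm [-0.8, 154.8, -21.2]
[-0.83 -0.69 -0.15] [0.5566 0.0589 0.1198]
[-1.34 -0.43  0.81] [0.5566 0.0589 0.1198]
[-0.75 -0.68  0.9 ] [0.5566 0.0588 0.1198]
```

About 0.5 N at 6 mm down suggests the hold is on. I'll confirm by going slightly deeper in small steps: the plunger should show near 11.5 mm, well short of the click.

Call:
{"api": "jog_arm", "payload": {
  "increments": [
    [[0, 0, 0.5], [0, 0, 0], 0],
    [[0, 0, 1], [0, 0, 0], 0],
    [[0, 0, 1.5], [0, 0, 0], 0],
    [[0, 0, 2], [0, 0, 0], 0],
    [[0, 0, 2.5], [0, 0, 0], 0],
    [[0, 0, 3], [0, 0, 0], 0],
    [[0, 0, 3], [0, 0, 0], 0],
    [[0, 0, 3], [0, 0, 0], 0],
    [[0, 0, 3], [0, 0, 0], 0],
    [[0, 0, 3], [0, 0, 0], 0]
  ]
}}

```text
t: 6.35
position: [0.5566, 0.0589, 0.1169]
tool_rot: [[0.972, 0.233, 0.0], [0.233, -0.972, 0.0], [0.0, -0.0, -1.0]]
contact_force: [-0.6, 0.3, 2.9]
width: -0.0003
grasp_force: 1.2
```

```bash
cat > rd.py <<'E'
from station import cams,arm
import numpy as np
F=[]
for _ in range(5): cams.snapshot("side");s=arm.observe();F.append(s["contact_force"])
print(np.mean(F,0).round(2),np.std(F,0).round(2),np.round(s["position"],4),s["t"])
E
python3 rd.py
```

```text
[-0.72  0.01  2.32] [0.45 0.41 0.46] [0.5566 0.0589 0.1168] 6.6
```

Call:
{"api": "jog_arm", "payload": {
  "increments": [
    [[0, 0, 0.4], [0, 0, 0], 0],
    [[0, 0, 0.8], [0, 0, 0], 0],
    [[0, 0, 1.2], [0, 0, 0], 0],
    [[0, 0, 1.6], [0, 0, 0], 0],
    [[0, 0, 2], [0, 0, 0], 0],
    [[0, 0, 2.5], [0, 0, 0], 0],
    [[0, 0, 3], [0, 0, 0], 0],
    [[0, 0, 3], [0, 0, 0], 0],
    [[0, 0, 3], [0, 0, 0], 0],
    [[0, 0, 3], [0, 0, 0], 0]
  ]
}}

```text
t: 7.6
position: [0.5567, 0.0589, 0.1138]
tool_rot: [[0.972, 0.233, 0.0], [0.233, -0.972, 0.0], [0.0, 0.0, -1.0]]
contact_force: [-0.6, 0.4, 4.8]
width: -0.0001
grasp_force: 2.2
```

```bash
python3 rd.py
```

```text
[-0.64  0.1   4.41] [0.27 0.41 0.35] [0.5567 0.0589 0.1138] 7.85
```

The forces are ambiguous (0.5, 2.3 and 4.4 N), so I'll check the real cap depression in the picture.

```bash
python3 - <<'E'
from station import cams,arm
from geo import *
p0,_,K,E=load("side");p,d=cams.snapshot("side");np.save("press.npy",p)
def c(x):return cv2.resize(x[195:255,300:360],(400,400),interpolation=cv2.INTER_CUBIC)
cv2.imwrite("pics/press.png",np.clip(np.hstack([c(p0),c(p)]).astype(float)*1.8,0,255).astype(np.uint8))
P=K@E[:3]
for z in(.09,.100,.114,.1198,.126,.1285):
    h=P@[.557,.059,z,1];h=h[:2]/h[2];print(z,h.round(1),"crop",((h-[300,195])*400/60).round(0))
    f=P@[.557+.016*.246,.059-.016*.97,z,1]; f=f[:2]/f[2];print("  near edge crop",((f-[300,195])*400/60).round(0))
for n,x in(("rest",p0),("now",p)): print(n,[tuple(map(int,x[r,329])) for r in range(206,246,1)])
E
```

```text
0.09 [328.  232.1] crop [186. 247.]
  near edge crop [213. 274.]
0.1 [328. 228.] crop [187. 220.]
  near edge crop [213. 247.]
0.114 [328.1 222.2] crop [188. 182.]
  near edge crop [214. 208.]
0.1198 [328.2 219.8] crop [188. 165.]
  near edge crop [215. 192.]
0.126 [328.2 217.2] crop [188. 148.]
  near edge crop [215. 175.]
0.1285 [328.2 216.2] crop [188. 141.]
  near edge crop [215. 168.]
rest [(96, 141, 180), (95, 140, 179), (95, 141, 178), (95, 140, 177), (94, 140, 177), (93, 137, 173), (85, 126, 158), (65, 95, 118), (39, 55, 68), (27, 31, 36), (21, 24, 25), (23, 25, 25), (22, 25, 25), (24, 25, 26), (21, 23, 24), (21, 24, 23), (18, 19, 20), (16, 16, 18), (16, 17, 19), (18, 18, 19), (18, 19, 19), (16, 18, 19), (16, 17, 17), (17, 18, 18), (17, 18, 18), (20, 23, 24), (44, 49, 49), (71, 79, 79), (86, 94, 95), (87, 95, 96), (83, 91, 92), (82, 89, 89), (86, 92, 91), (94, 100, 97), (100, 106, 102), (101, 108, 103), (102, 108, 104), (103, 109, 105), (102, 108, 104), (103, 109, 105)]
now [(21, 21, 21), (23, 23, 22), (23, 22, 22), (24, 23, 23), (24, 24, 24), (26, 26, 26), (27, 27, 26), (26, 26, 27), (26, 26, 25), (27, 28, 27), (28, 27, 27), (29, 29, 28), (27, 27, 27), (28, 28, 28), (26, 27, 27), (31, 32, 31), (46, 49, 49), (60, 64, 65), (55, 59, 59), (38, 40, 42), (26, 29, 29), (21, 23, 23), (17, 19, 20), (16, 16, 18), (19, 19, 20), (23, 26, 27), (47, 52, 53), (75, 83, 84), (90, 99, 99), (91, 100, 100), (87, 96, 96), (87, 94, 94), (92, 98, 96), (99, 106, 102), (104, 111, 106), (106, 113, 108), (106, 113, 108), (106, 113, 108), (107, 114, 109), (107, 114, 109)]
```

View pics/press.png

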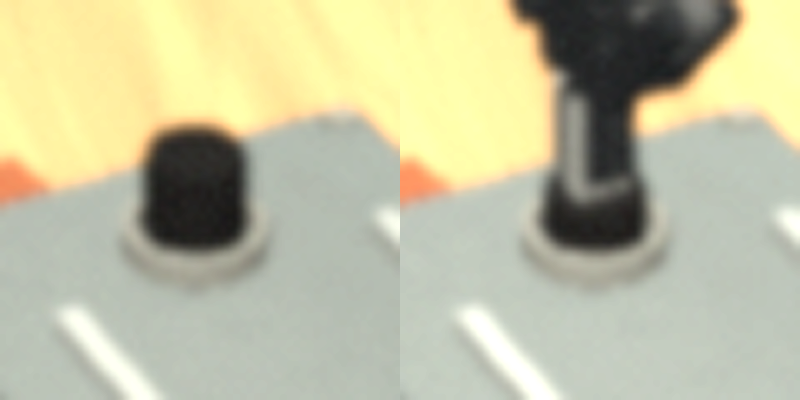

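The right-hand crop shows the fingertips having pushed the cap's silhouette edge down from about y=135 to y=175, some 12–14 mm. So the plunger was met deep, and at 6 mm it was free: hold on. I'll lift and re-read partway and clear of the cap to compare.

Call:
{"api": "jog_arm", "payload": {
  "increments": [
    [[0, 0, -1], [0, 0, 0], 0],
    [[0, 0, -2], [0, 0, 0], 0],
    [[0, 0, -3], [0, 0, 0], 0],
    [[0, 0, -4], [0, 0, 0], 0],
    [[0, 0, -5], [0, 0, 0], 0],
    [[0, 0, -6], [0, 0, 0], 0],
    [[0, 0, -6.5], [0, 0, 0], 0],
    [[0, 0, -6.5], [0, 0, 0], 0],
    [[0, 0, -6.5], [0, 0, 0], 0],
    [[0, 0, -6.5], [0, 0, 0], 0]
  ]
}}

```text
t: 8.9
position: [0.5566, 0.0589, 0.1203]
tool_rot: [[0.972, 0.233, -0.0], [0.233, -0.972, -0.0], [-0.0, -0.0, -1.0]]
contact_force: [0.3, -0.2, 1.4]
width: -0.0004
grasp_force: 0.3
```

```bash
python3 rd.py
```

```text
[0.27 0.21 0.4 ] [0.27 0.55 0.61] [0.5566 0.0589 0.1203] 9.15
```

Call:
{"api": "jog_arm", "payload": {
  "increments": [
    [[0, 0, -3], [0, 0, 0], 0],
    [[0, 0, -7], [0, 0, 0], 0],
    [[0, 0, -12], [0, 0, 0], 0],
    [[0, 0, -20], [0, 0, 0], 0],
    [[0, 0, -28], [0, 0, 0], 0],
    [[0, 0, -36], [0, 0, 0], 0],
    [[0, 0, -40], [0, 0, 0], 0],
    [[0, 0, -40], [0, 0, 0], 0],
    [[0, 0, -40], [0, 0, 0], 0],
    [[0, 0, -40], [0, 0, 0], 0]
  ]
}}

```text
t: 10.15
position: [0.5563, 0.0588, 0.1599]
tool_rot: [[0.972, 0.233, -0.001], [0.233, -0.972, -0.0], [-0.001, 0.0, -1.0]]
contact_force: [-0.2, -0.2, 0.2]
width: 0.0003
grasp_force: 0.0
```

```bash
python3 rd.py; python3 go.py
```

```text
[ 0.11 -0.06 -0.1 ] [0.69 0.37 0.36] [0.5565 0.0588 0.1601] 10.4
t 10.4 p [0.5565 0.0588 0.1601] F box [-0.25, 0.32, -0.04] w -0.0002
rel tab box x,y,z mm [-0.9, 154.8, 19.1]
```

The hold is on (under 0.5 N at 6 mm of travel), so no click is needed. Next I go over and behind the tab.

Call:
{"api": "jog_arm", "payload": {
  "increments": [
    [[0, 5, -10], [0, 0, 0], 0],
    [[0, 30, -20], [0, 0, 0], 0],
    [[0, 70, -20], [0, 0, 0], 0],
    [[1, 110, -20], [0, 0, 0], 0],
    [[1, 150, -20], [0, 0, 0], 0],
    [[1, 180, -20], [0, 0, 0], 0],
    [[1, 198, -20], [0, 0, 0], 0],
    [[1, 203, -15], [0, 0, 0], 0],
    [[1, 203, 5], [0, 0, 0], 0],
    [[1, 203, 10], [0, 0, 0], 0]
  ]
}}

```text
t: 11.4
position: [0.6036, -0.1382, 0.1486]
tool_rot: [[0.973, 0.232, -0.003], [0.232, -0.973, 0.0], [-0.003, -0.001, -1.0]]
contact_force: [-0.7, -0.3, -0.2]
width: -0.0
grasp_force: 0.0
```

Call:
{"api": "jog_arm", "payload": {
  "increments": [
    [[0, 0, 5], [0, 0, 0], 0],
    [[0, 0, 12], [0, 0, 0], 0],
    [[0, 0, 20], [0, 0, 0], 0],
    [[0, 0, 28], [0, 0, 0], 0],
    [[0, 0, 34], [0, 0, 0], 0],
    [[0, 0, 37], [0, 0, 0], 0],
    [[0, -3, 37], [0, 0, 0], 0],
    [[0, -7, 37], [0, 0, 0], 0],
    [[0, -11, 37], [0, 0, 0], 0],
    [[0, -14, 37], [0, 0, 0], 0]
  ]
}}

```text
t: 12.4
position: [0.6017, -0.1242, 0.1137]
tool_rot: [[0.972, 0.233, 0.001], [0.233, -0.972, 0.0], [0.001, 0.0, -1.0]]
contact_force: [0.4, 0.2, -0.3]
width: -0.0001
grasp_force: 0.0
```

```bash
python3 rd.py; python3 go.py; python3 - <<'E'
from station import cams
import cv2
p,d=cams.snapshot("side");cv2.imwrite("pics/behind.png",cv2.resize(p[190:370,270:450],(540,540)))
E
```

```text
[-0.18  0.02 -0.13] [0.33 0.43 0.27] [ 0.6017 -0.1246  0.1135] 12.65
t 12.65 p [ 0.6017 -0.1246  0.1135] F box [-0.59, 0.51, 0.19] w 0.0003
rel tab box x,y,z mm [0.2, -34.1, -27.5]
```

View pics/behind.png

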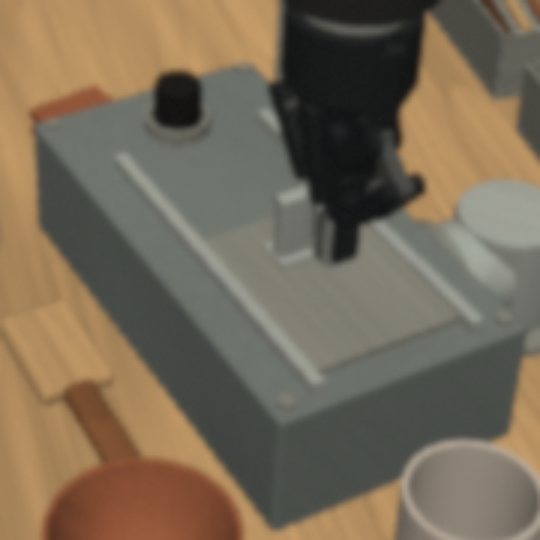

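The fingertips stand behind the tab at (335,250), and the cap is fully up again. I'll push slowly.

Call:
{"api": "jog_arm", "payload": {
  "increments": [
    [[0, -2, 0], [0, 0, 0], 0],
    [[0, -4, 0], [0, 0, 0], 0],
    [[0, -6, 0], [0, 0, 0], 0],
    [[0, -8, 0], [0, 0, 0], 0],
    [[0, -10, 0], [0, 0, 0], 0],
    [[0, -12, 0], [0, 0, 0], 0],
    [[0, -14, 0], [0, 0, 0], 0],
    [[0, -16, 0], [0, 0, 0], 0],
    [[0, -18, 0], [0, 0, 0], 0],
    [[0, -20, 0], [0, 0, 0], 0]
  ]
}}

```text
t: 13.7
position: [0.597, -0.1053, 0.1133]
tool_rot: [[0.972, 0.233, 0.0], [0.233, -0.972, -0.0], [0.0, 0.0, -1.0]]
contact_force: [0.8, -2.4, -0.1]
width: 0.0002
grasp_force: 1.2
```

Call:
{"api": "jog_arm", "payload": {
  "increments": [
    [[0, -3, 0], [0, 0, 0], 0],
    [[0, -6, 0], [0, 0, 0], 0],
    [[0, -9, 0], [0, 0, 0], 0],
    [[0, -12, 0], [0, 0, 0], 0],
    [[0, -15, 0], [0, 0, 0], 0],
    [[0, -18, 0], [0, 0, 0], 0],
    [[0, -21, 0], [0, 0, 0], 0],
    [[0, -24, 0], [0, 0, 0], 0],
    [[0, -27, 0], [0, 0, 0], 0],
    [[0, -29, 0], [0, 0, 0], 0]
  ]
}}

```text
t: 14.7
position: [0.5901, -0.0768, 0.1133]
tool_rot: [[0.972, 0.233, 0.0], [0.233, -0.972, 0.0], [0.0, -0.0, -1.0]]
contact_force: [1.1, -2.0, -0.2]
width: -0.0002
grasp_force: 1.6
```

```bash
python3 rd.py; python3 go.py; python3 - <<'E'
from station import cams
from geo import *
for n in("side","top"):
    p,d=cams.snapshot(n);_,_,K,E=load(n);w=cloud(d,K,E)
    a=np.radians(13.5);q=w-[.5935,-.0915,.141];bx=q[...,0]*np.cos(a)+q[...,1]*np.sin(a);by=-q[...,0]*np.sin(a)+q[...,1]*np.cos(a)
    m=(d>0)&(abs(bx)<.016)&(by>-.01)&(by<.09)&(q[...,2]>-.025)&(q[...,2]<.004);bright=p.mean(2)>75
    m&=bright
    print(n,m.sum(),np.percentile(by[m],[2,25,50,75,98]).round(4) if m.any() else 0)
    cv2.imwrite(f"pics/mid_{n}.png",p)
E
```

```text
[ 1.02 -2.69 -0.83] [0.35 0.58 0.49] [ 0.5902 -0.0771  0.1133] 14.95
t 14.95 p [ 0.5902 -0.0771  0.1133] F box [0.14, -2.49, -1.34] w -0.0001
rel tab box x,y,z mm [0.2, 14.8, -27.7]
side 148 [0.0045 0.0121 0.0287 0.0308 0.0376]
top 39 [0.0248 0.0314 0.035  0.0388 0.0395]
```

Call:
{"api": "jog_arm", "payload": {
  "increments": [
    [[0, -3, 0], [0, 0, 0], 0],
    [[0, -6, 0], [0, 0, 0], 0],
    [[0, -9, 0], [0, 0, 0], 0],
    [[0, -12, 0], [0, 0, 0], 0],
    [[0, -15, 0], [0, 0, 0], 0],
    [[0, -18, 0], [0, 0, 0], 0],
    [[0, -21, 0], [0, 0, 0], 0],
    [[0, -23, 0], [0, 0, 0], 0],
    [[0, -25, 0], [0, 0, 0], 0],
    [[0, -26, 0], [0, 0, 0], 0]
  ]
}}

```text
t: 16.05
position: [0.5841, -0.0516, 0.1133]
tool_rot: [[0.972, 0.233, 0.0], [0.233, -0.972, -0.0], [0.0, 0.0, -1.0]]
contact_force: [1.0, -3.9, -0.8]
width: -0.0
grasp_force: 1.9
```

Call:
{"api": "jog_arm", "payload": {
  "increments": [
    [[0, -0.5, 0], [0, 0, 0], 0],
    [[0, -1, 0], [0, 0, 0], 0],
    [[0, -1.5, 0], [0, 0, 0], 0],
    [[0, -2, 0], [0, 0, 0], 0],
    [[0, -2.5, 0], [0, 0, 0], 0],
    [[0, -3, 0], [0, 0, 0], 0],
    [[0, -3.5, 0], [0, 0, 0], 0],
    [[0, -4, 0], [0, 0, 0], 0],
    [[0, -4, 0], [0, 0, 0], 0],
    [[0, -4, 0], [0, 0, 0], 0]
  ]
}}

```text
t: 17.05
position: [0.5832, -0.0478, 0.1133]
tool_rot: [[0.972, 0.233, 0.0], [0.233, -0.972, 0.0], [0.0, 0.0, -1.0]]
contact_force: [1.3, -4.1, -1.5]
width: -0.0002
grasp_force: 1.9
```

```bash
python3 rd.py; python3 go.py
```

```text
[ 1.8  -3.81 -0.32] [0.32 0.2  0.4 ] [ 0.5832 -0.0479  0.1133] 17.3
t 17.3 p [ 0.5832 -0.0479  0.1133] F box [1.27, -4.02, -0.31] w -0.0003
rel tab box x,y,z mm [0.2, 44.8, -27.7]
```

Call:
{"api": "jog_arm", "payload": {
  "increments": [
    [[0, -0.5, 0], [0, 0, 0], 0],
    [[0, -1, 0], [0, 0, 0], 0],
    [[0, -1.5, 0], [0, 0, 0], 0],
    [[0, -2, 0], [0, 0, 0], 0],
    [[0, -2.5, 0], [0, 0, 0], 0],
    [[0, -3, 0], [0, 0, 0], 0],
    [[0, -3, 0], [0, 0, 0], 0],
    [[0, -3, 0], [0, 0, 0], 0],
    [[0, -3, 0], [0, 0, 0], 0],
    [[0, -3, 0], [0, 0, 0], 0]
  ]
}}

```text
t: 18.3
position: [0.5827, -0.0457, 0.1133]
tool_rot: [[0.972, 0.233, 0.0], [0.233, -0.972, -0.001], [-0.0, 0.001, -1.0]]
contact_force: [3.4, -8.3, -1.8]
width: -0.0002
grasp_force: 4.3
```

```bash
python3 rd.py; python3 go.py
```

```text
[ 3.47 -8.16 -1.88] [0.76 0.29 0.42] [ 0.5827 -0.0457  0.1133] 18.55
t 18.55 p [ 0.5827 -0.0457  0.1133] F box [1.77, -8.79, -1.4] w -0.0003
rel tab box x,y,z mm [0.2, 47.1, -27.7]
```

At the stop. Spring-only force before it leaves the hold in doubt, so I'll retreat slowly by 9 mm: if the force vanishes, the catch holds.

Call:
{"api": "jog_arm", "payload": {
  "increments": [
    [[0, 1, 0], [0, 0, 0], 0],
    [[0, 2, 0], [0, 0, 0], 0],
    [[0, 3, 0], [0, 0, 0], 0],
    [[0, 4, 0], [0, 0, 0], 0],
    [[0, 5, 0], [0, 0, 0], 0],
    [[0, 6, 0], [0, 0, 0], 0],
    [[0, 7, 0], [0, 0, 0], 0],
    [[0, 8, 0], [0, 0, 0], 0],
    [[0, 9, 0], [0, 0, 0], 0],
    [[0, 10, 0], [0, 0, 0], 0]
  ]
}}

```text
t: 19.55
position: [0.5849, -0.0547, 0.1133]
tool_rot: [[0.972, 0.233, 0.0], [0.233, -0.972, 0.0], [0.0, -0.0, -1.0]]
contact_force: [1.2, -3.3, -0.9]
width: 0.0003
grasp_force: 1.8
```

```bash
python3 rd.py; python3 go.py
```

```text
[ 1.4  -3.1  -0.26] [0.38 0.48 0.65] [ 0.5848 -0.0547  0.1133] 19.8
t 19.8 p [ 0.5848 -0.0547  0.1133] F box [0.79, -2.45, 0.73] w 0.0
rel tab box x,y,z mm [0.2, 37.9, -27.7]
```

The force persists at about 3.4 N where the catch should have taken over, so the hold seems to be off. I'll check the tab position by depth before acting.

```bash
cat > tabm.py <<'E'
from station import cams
from geo import *
import sys
for n in("side","top"):
    p,d=cams.snapshot(n);_,_,K,E=load(n);w=cloud(d,K,E)
    a=np.radians(13.5);q=w-[.5935,-.0915,.141];bx=q[...,0]*np.cos(a)+q[...,1]*np.sin(a);by=-q[...,0]*np.sin(a)+q[...,1]*np.cos(a)
    pl=(d>0)&(abs(bx)<.05)&(by>-.1)&(by<.11)
    m=pl&(abs(bx)<.016)&(by>-.01)&(q[...,2]>-.025)&(q[...,2]<.004)&(p.mean(2)>75)
    print(n,m.sum(),np.percentile(by[m],[2,25,50,75,98]).round(4) if m.any() else 0)
    cv2.imwrite(f"pics/{sys.argv[1]}_{n}.png",p)
a=cv2.imread(f"pics/{sys.argv[1]}_side.png")[190:370,270:450];b=cv2.imread(f"pics/{sys.argv[1]}_top.png")[130:310,260:440+40]
cv2.imwrite(f"pics/{sys.argv[1]}.png",np.hstack([cv2.resize(a,(400,400)),cv2.resize(b,(400,400))]))
E
python3 tabm.py open1
```

```text
side 132 [0.0305 0.0346 0.0515 0.0537 0.0609]
top 32 [0.053  0.0561 0.0591 0.0621 0.0623]
```

View pics/open1.png

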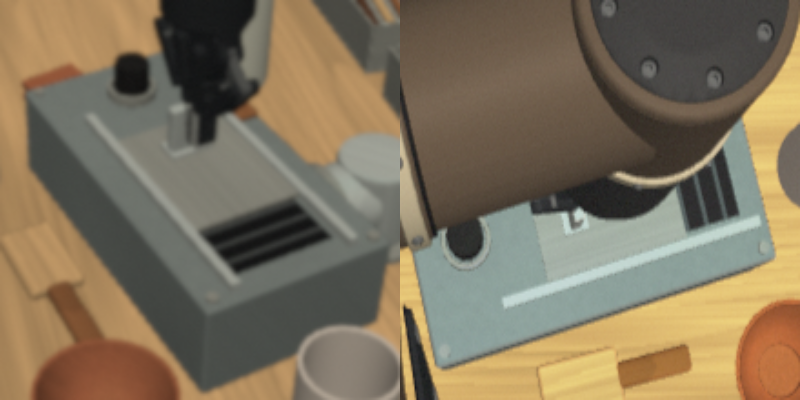

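The tab moved 23.3 mm while the fingers moved 23.1 mm, so the gate is riding on the fingers at about 57 mm and the hold is off. I'll let it down gently.

Call:
{"api": "jog_arm", "payload": {
  "increments": [
    [[0, 2, 0], [0, 0, 0], 0],
    [[0, 5, 0], [0, 0, 0], 0],
    [[0, 8, 0], [0, 0, 0], 0],
    [[0, 11, 0], [0, 0, 0], 0],
    [[0, 14, 0], [0, 0, 0], 0],
    [[0, 17, 0], [0, 0, 0], 0],
    [[0, 20, 0], [0, 0, 0], 0],
    [[0, 23, 0], [0, 0, 0], 0],
    [[0, 26, 0], [0, 0, 0], 0],
    [[0, 29, 0], [0, 0, 0], 0]
  ]
}}

```text
t: 20.9
position: [0.5916, -0.0831, 0.1133]
tool_rot: [[0.972, 0.233, -0.0], [0.233, -0.972, 0.0], [-0.0, -0.0, -1.0]]
contact_force: [1.0, -2.2, -0.4]
width: 0.0004
grasp_force: 1.4
```

Call:
{"api": "jog_arm", "payload": {
  "increments": [
    [[0, 3, 0], [0, 0, 0], 0],
    [[0, 6, 0], [0, 0, 0], 0],
    [[0, 9, 0], [0, 0, 0], 0],
    [[0, 12, 0], [0, 0, 0], 0],
    [[0, 14, 0], [0, 0, 0], 0],
    [[0, 16, 0], [0, 0, 0], 0],
    [[0, 18, 0], [0, 0, 0], 0],
    [[0, 20, 0], [0, 0, 0], 0],
    [[0, 21.5, 0], [0, 0, 0], 0],
    [[0, 23, 0], [0, 0, 0], 0]
  ]
}}

```text
t: 21.9
position: [0.597, -0.1053, 0.1133]
tool_rot: [[0.972, 0.233, 0.0], [0.233, -0.972, 0.0], [0.0, -0.0, -1.0]]
contact_force: [0.6, -1.9, 0.4]
width: -0.0
grasp_force: 1.2
```

Call:
{"api": "jog_arm", "payload": {
  "increments": [
    [[0, 1, 0], [0, 0, 0], 0],
    [[0, 2, 0], [0, 0, 0], 0],
    [[0, 3, 0], [0, 0, 0], 0],
    [[0, 4, 0], [0, 0, 0], 0],
    [[0, 5, 0], [0, 0, 0], 0],
    [[0, 6, 0], [0, 0, 0], 0],
    [[0, 8, 0], [0, 0, 0], 0],
    [[0, 12, 0], [0, 0, 0], 0],
    [[0, 16, -5], [0, 0, 0], 0],
    [[0, 18, -15], [0, 0, 0], 0]
  ]
}}

```text
t: 22.9
position: [0.6007, -0.1232, 0.1281]
tool_rot: [[0.973, 0.233, -0.002], [0.233, -0.973, -0.0], [-0.002, -0.0, -1.0]]
contact_force: [0.2, -0.2, -0.1]
width: 0.0003
grasp_force: 0.0
```

```bash
python3 go.py .557 .0595 .130
```

```text
t 22.9 p [ 0.6007 -0.1232  0.1281] F box [0.17, -0.22, -0.13] w 0.0003
rel tab box x,y,z mm [-0.4, -32.5, -12.9]
shift mm [  -0.  -187.8   -1.8] turn deg [-0.02  0.09 -0.04]
```

Call:
{"api": "jog_arm", "payload": {
  "increments": [
    [[0, 0, -12], [0, 0, 0], 0],
    [[0, 0, -28], [0, 0, 0], 0],
    [[0, -8, -38], [0, 0, 0], 0],
    [[0, -35, -40], [0, 0, 0], 0],
    [[0, -75, -40], [0, 0, 0], 0],
    [[0, -115, -40], [0, 0, 0], 0],
    [[0, -150, -40], [0, 0, 0], 0],
    [[0, -176, -36], [0, 0, 0], 0],
    [[0, -188, -25], [0, 0, 0], 0],
    [[0, -188, -12], [0, 0, 0], 0]
  ]
}}

```text
t: 23.9
position: [0.5573, 0.0619, 0.1407]
tool_rot: [[0.972, 0.235, 0.002], [0.235, -0.972, 0.001], [0.002, -0.001, -1.0]]
contact_force: [1.0, 0.8, -0.2]
width: -0.0003
grasp_force: 0.0
```

Call:
{"api": "jog_arm", "payload": {
  "increments": [
    [[0, 0, 4], [0, 0, 0], 0],
    [[0, 0, 8], [0, 0, 0], 0],
    [[0, 0, 11], [0, 0, 0], 0],
    [[0, 0, 13], [0, 0, 0], 0],
    [[0, 0, 15], [0, 0, 0], 0],
    [[0, 0, 16], [0, 0, 0], 0],
    [[0, 0, 17], [0, 0, 0], 0],
    [[0, 0, 17.5], [0, 0, 0], 0],
    [[0, 0, 18], [0, 0, 0], 0],
    [[0, 0, 18], [0, 0, 0], 0]
  ]
}}

```text
t: 24.9
position: [0.5575, 0.0599, 0.1226]
tool_rot: [[0.972, 0.233, 0.0], [0.233, -0.972, -0.0], [0.0, 0.0, -1.0]]
contact_force: [0.6, -2.6, 3.7]
width: 0.0001
grasp_force: 1.7
```

```bash
python3 rd.py;python3 go.py .557 .0595 .122
```

```text
[ 0.15 -3.23  3.19] [0.22 0.31 0.42] [0.5575 0.06   0.1225] 25.15
t 25.15 p [0.5575 0.06   0.1225] F box [-0.68, -3.22, 3.0] w -0.0001
rel tab box x,y,z mm [0.3, 155.7, -18.5]
shift mm [-0.6  0.4  0.5] turn deg [ 0.01 -0.02 -0.02]
```

Now 3.2 N already at 3.5 mm: the plunger is high, so the hold really is off and needs one click. I'll press slowly.

Call:
{"api": "jog_arm", "payload": {
  "increments": [
    [[0, 0, 1], [0, 0, 0], 0],
    [[0, 0, 2], [0, 0, 0], 0],
    [[0, 0, 3], [0, 0, 0], 0],
    [[0, 0, 4], [0, 0, 0], 0],
    [[0, 0, 5], [0, 0, 0], 0],
    [[0, 0, 6], [0, 0, 0], 0],
    [[0, 0, 7], [0, 0, 0], 0],
    [[0, 0, 8], [0, 0, 0], 0],
    [[0, 0, 9], [0, 0, 0], 0],
    [[0, 0, 9.5], [0, 0, 0], 0]
  ]
}}

```text
t: 26.15
position: [0.5575, 0.06, 0.1128]
tool_rot: [[0.972, 0.233, 0.0], [0.233, -0.972, -0.0], [0.0, 0.0, -1.0]]
contact_force: [0.6, -4.4, 4.4]
width: 0.0001
grasp_force: 2.4
```

Call:
{"api": "jog_arm", "payload": {
  "increments": [
    [[0, 0, 0.3], [0, 0, 0], 0],
    [[0, 0, 0.6], [0, 0, 0], 0],
    [[0, 0, 0.9], [0, 0, 0], 0],
    [[0, 0, 1.2], [0, 0, 0], 0],
    [[0, 0, 1.5], [0, 0, 0], 0],
    [[0, 0, 1.8], [0, 0, 0], 0],
    [[0, 0, 2], [0, 0, 0], 0],
    [[0, 0, 2], [0, 0, 0], 0],
    [[0, 0, 2], [0, 0, 0], 0],
    [[0, 0, 2], [0, 0, 0], 0]
  ]
}}

```text
t: 27.15
position: [0.5574, 0.0601, 0.1108]
tool_rot: [[0.972, 0.233, 0.0], [0.233, -0.972, 0.0], [0.0, 0.0, -1.0]]
contact_force: [2.2, -3.6, 4.2]
width: -0.0001
grasp_force: 2.4
```

Call:
{"api": "jog_arm", "payload": {
  "increments": [
    [[0, 0, 0.2], [0, 0, 0], 0],
    [[0, 0, 0.4], [0, 0, 0], 0],
    [[0, 0, 0.6], [0, 0, 0], 0],
    [[0, 0, 0.8], [0, 0, 0], 0],
    [[0, 0, 1], [0, 0, 0], 0],
    [[0, 0, 1], [0, 0, 0], 0],
    [[0, 0, 1], [0, 0, 0], 0],
    [[0, 0, 1], [0, 0, 0], 0],
    [[0, 0, 1], [0, 0, 0], 0],
    [[0, 0, 1], [0, 0, 0], 0]
  ]
}}

```text
t: 28.15
position: [0.5574, 0.0601, 0.1098]
tool_rot: [[0.972, 0.233, 0.0], [0.233, -0.972, 0.0], [0.0, -0.0, -1.0]]
contact_force: [1.9, -3.7, 5.1]
width: 0.0002
grasp_force: 2.5
```

Call:
{"api": "jog_arm", "payload": {
  "increments": [
    [[0, 0, 0.2], [0, 0, 0], 0],
    [[0, 0, 0.4], [0, 0, 0], 0],
    [[0, 0, 0.6], [0, 0, 0], 0],
    [[0, 0, 0.8], [0, 0, 0], 0],
    [[0, 0, 1], [0, 0, 0], 0],
    [[0, 0, 1], [0, 0, 0], 0],
    [[0, 0, 1], [0, 0, 0], 0],
    [[0, 0, 1], [0, 0, 0], 0],
    [[0, 0, 1], [0, 0, 0], 0],
    [[0, 0, 1], [0, 0, 0], 0]
  ]
}}

```text
t: 29.15
position: [0.5574, 0.0601, 0.1089]
tool_rot: [[0.972, 0.233, 0.0], [0.233, -0.972, 0.0], [0.0, -0.0, -1.0]]
contact_force: [1.9, -3.6, 5.6]
width: 0.0002
grasp_force: 2.6
```

Call:
{"api": "jog_arm", "payload": {
  "increments": [
    [[0, 0, 0.2], [0, 0, 0], 0],
    [[0, 0, 0.4], [0, 0, 0], 0],
    [[0, 0, 0.6], [0, 0, 0], 0],
    [[0, 0, 0.6], [0, 0, 0], 0],
    [[0, 0, 0.6], [0, 0, 0], 0],
    [[0, 0, 0.6], [0, 0, 0], 0],
    [[0, 0, 0.6], [0, 0, 0], 0],
    [[0, 0, 0.6], [0, 0, 0], 0],
    [[0, 0, 0.6], [0, 0, 0], 0],
    [[0, 0, 0.6], [0, 0, 0], 0]
  ]
}}

```text
t: 30.15
position: [0.5574, 0.0601, 0.1083]
tool_rot: [[0.972, 0.233, 0.0], [0.233, -0.972, 0.0], [0.0, 0.0, -1.0]]
contact_force: [1.6, -3.8, 4.6]
width: 0.0001
grasp_force: 2.6
```

Call:
{"api": "jog_arm", "payload": {
  "increments": [
    [[0, 0, 0.2], [0, 0, 0], 0],
    [[0, 0, 0.4], [0, 0, 0], 0],
    [[0, 0, 0.6], [0, 0, 0], 0],
    [[0, 0, 0.6], [0, 0, 0], 0],
    [[0, 0, 0.6], [0, 0, 0], 0],
    [[0, 0, 0.6], [0, 0, 0], 0],
    [[0, 0, 0.6], [0, 0, 0], 0],
    [[0, 0, 0.6], [0, 0, 0], 0],
    [[0, 0, 0.6], [0, 0, 0], 0],
    [[0, 0, 0.6], [0, 0, 0], 0]
  ]
}}

```text
t: 31.15
position: [0.5574, 0.0601, 0.1077]
tool_rot: [[0.972, 0.233, 0.0], [0.233, -0.972, 0.0], [0.0, -0.0, -1.0]]
contact_force: [1.4, -3.4, 4.7]
width: 0.0001
grasp_force: 2.7
```

```bash
python3 rd.py
```

```text
[ 1.84 -3.58  5.57] [0.54 0.28 0.41] [0.5574 0.0601 0.1077] 31.4
```

Call:
{"api": "jog_arm", "payload": {
  "increments": [
    [[0, 0, 0.2], [0, 0, 0], 0],
    [[0, 0, 0.4], [0, 0, 0], 0],
    [[0, 0, 0.6], [0, 0, 0], 0],
    [[0, 0, 0.8], [0, 0, 0], 0],
    [[0, 0, 0.8], [0, 0, 0], 0],
    [[0, 0, 0.8], [0, 0, 0], 0],
    [[0, 0, 0.8], [0, 0, 0], 0],
    [[0, 0, 0.8], [0, 0, 0], 0],
    [[0, 0, 0.8], [0, 0, 0], 0],
    [[0, 0, 0.8], [0, 0, 0], 0]
  ]
}}

```text
t: 32.4
position: [0.5574, 0.0601, 0.1071]
tool_rot: [[0.972, 0.233, 0.0], [0.233, -0.972, 0.0], [0.0, 0.0, -1.0]]
contact_force: [1.6, -3.7, 6.9]
width: -0.0003
grasp_force: 3.5
```

Call:
{"api": "jog_arm", "payload": {
  "increments": [
    [[0, 0, 0.1], [0, 0, 0], 0],
    [[0, 0, 0.2], [0, 0, 0], 0],
    [[0, 0, 0.3], [0, 0, 0], 0],
    [[0, 0, 0.4], [0, 0, 0], 0],
    [[0, 0, 0.5], [0, 0, 0], 0],
    [[0, 0, 0.5], [0, 0, 0], 0],
    [[0, 0, 0.5], [0, 0, 0], 0],
    [[0, 0, 0.5], [0, 0, 0], 0],
    [[0, 0, 0.5], [0, 0, 0], 0],
    [[0, 0, 0.5], [0, 0, 0], 0]
  ]
}}

```text
t: 33.4
position: [0.5574, 0.0601, 0.1067]
tool_rot: [[0.972, 0.233, 0.0], [0.233, -0.972, 0.0], [0.0, 0.0, -1.0]]
contact_force: [0.2, -3.3, 8.0]
width: -0.0
grasp_force: 4.1
```

Call:
{"api": "jog_arm", "payload": {
  "increments": [
    [[0, 0, 0.1], [0, 0, 0], 0],
    [[0, 0, 0.2], [0, 0, 0], 0],
    [[0, 0, 0.3], [0, 0, 0], 0],
    [[0, 0, 0.4], [0, 0, 0], 0],
    [[0, 0, 0.5], [0, 0, 0], 0],
    [[0, 0, 0.5], [0, 0, 0], 0],
    [[0, 0, 0.5], [0, 0, 0], 0],
    [[0, 0, 0.5], [0, 0, 0], 0],
    [[0, 0, 0.5], [0, 0, 0], 0],
    [[0, 0, 0.5], [0, 0, 0], 0]
  ]
}}

```text
t: 34.4
position: [0.5574, 0.0601, 0.1064]
tool_rot: [[0.972, 0.233, 0.0], [0.233, -0.972, 0.0], [0.0, 0.0, -1.0]]
contact_force: [0.3, -3.6, 9.0]
width: 0.0
grasp_force: 4.8
```

The bumper is reached at 9–10 N, past the click. I'll release to 5 mm of travel, read, then lift clear.

Call:
{"api": "jog_arm", "payload": {
  "increments": [
    [[0, 0, -2], [0, 0, 0], 0],
    [[0, 0, -4], [0, 0, 0], 0],
    [[0, 0, -7], [0, 0, 0], 0],
    [[0, 0, -11], [0, 0, 0], 0],
    [[0, 0, -16], [0, 0, 0], 0],
    [[0, 0, -22], [0, 0, 0], 0],
    [[0, 0, -28], [0, 0, 0], 0],
    [[0, 0, -28], [0, 0, 0], 0],
    [[0, 0, -28], [0, 0, 0], 0],
    [[0, 0, -28], [0, 0, 0], 0]
  ]
}}

```text
t: 35.4
position: [0.5571, 0.06, 0.1336]
tool_rot: [[0.972, 0.233, -0.0], [0.233, -0.972, -0.0], [-0.0, -0.0, -1.0]]
contact_force: [1.3, 0.6, 0.6]
width: -0.0001
grasp_force: 0.0
```

Call:
{"api": "jog_arm", "payload": {
  "increments": [
    [[0, 0, 3], [0, 0, 0], 0],
    [[0, 0, 6], [0, 0, 0], 0],
    [[0, 0, 9], [0, 0, 0], 0],
    [[0, 0, 11], [0, 0, 0], 0],
    [[0, 0, 13], [0, 0, 0], 0],
    [[0, 0, 14], [0, 0, 0], 0],
    [[0, 0, 14.5], [0, 0, 0], 0],
    [[0, 0, 14.5], [0, 0, 0], 0],
    [[0, 0, 14.5], [0, 0, 0], 0],
    [[0, 0, 14.5], [0, 0, 0], 0]
  ]
}}

```text
t: 36.4
position: [0.5574, 0.0601, 0.1194]
tool_rot: [[0.972, 0.233, 0.0], [0.233, -0.972, 0.0], [0.0, 0.0, -1.0]]
contact_force: [0.1, 0.1, 0.8]
width: -0.0003
grasp_force: 0.4
```

```bash
python3 rd.py; python3 go.py
```

```text
[-0.4  -0.03  0.62] [0.39 0.26 0.63] [0.5573 0.06   0.1193] 36.65
t 36.65 p [0.5573 0.06   0.1193] F box [0.12, 0.09, 0.97] w -0.0001
rel tab box x,y,z mm [0.2, 155.8, -21.7]
```

Soft again (0.6 N at 5.5 mm), so the hold is on. Now back behind the tab.

Call:
{"api": "jog_arm", "payload": {
  "increments": [
    [[0, 0, -5], [0, 0, 0], 0],
    [[0, 0, -15], [0, 0, 0], 0],
    [[0, 0, -32], [0, 0, 0], 0],
    [[0, 8, -50], [0, 0, 0], 0],
    [[0, 35, -54], [0, 0, 0], 0],
    [[0, 75, -54], [0, 0, 0], 0],
    [[0, 115, -54], [0, 0, 0], 0],
    [[0, 150, -54], [0, 0, 0], 0],
    [[0, 178, -54], [0, 0, 0], 0],
    [[0, 190, -54], [0, 0, 0], 0]
  ]
}}

```text
t: 37.65
position: [0.602, -0.127, 0.174]
tool_rot: [[0.973, 0.231, 0.001], [0.231, -0.973, -0.0], [0.001, 0.0, -1.0]]
contact_force: [-0.1, 0.2, 0.2]
width: -0.0002
grasp_force: 0.0
```

Call:
{"api": "jog_arm", "payload": {
  "increments": [
    [[0, 0, 5], [0, 0, 0], 0],
    [[0, 0, 15], [0, 0, 0], 0],
    [[0, 0, 28], [0, 0, 0], 0],
    [[0, 0, 42], [0, 0, 0], 0],
    [[0, 0, 53], [0, 0, 0], 0],
    [[0, 0, 59], [0, 0, 0], 0],
    [[0, 0, 60], [0, 0, 0], 0],
    [[0, -4, 60], [0, 0, 0], 0],
    [[0, -8, 60], [0, 0, 0], 0],
    [[0, -11, 60], [0, 0, 0], 0]
  ]
}}

```text
t: 38.65
position: [0.5993, -0.1136, 0.1139]
tool_rot: [[0.972, 0.233, 0.001], [0.233, -0.972, 0.0], [0.001, 0.0, -1.0]]
contact_force: [1.0, -1.2, -0.4]
width: -0.0001
grasp_force: 0.0
```

```bash
python3 go.py
```

```text
t 38.65 p [ 0.5993 -0.1136  0.1139] F box [0.7, -1.41, -0.44] w -0.0001
rel tab box x,y,z mm [0.5, -22.8, -27.1]
```

TCP is at -23; contact comes at about -19 and the stop at about +47.

Call:
{"api": "jog_arm", "payload": {
  "increments": [
    [[0, -2, 0], [0, 0, 0], 0],
    [[0, -4, 0], [0, 0, 0], 0],
    [[0, -6, 0], [0, 0, 0], 0],
    [[0, -9, 0], [0, 0, 0], 0],
    [[0, -12, 0], [0, 0, 0], 0],
    [[0, -15, 0], [0, 0, 0], 0],
    [[0, -18, 0], [0, 0, 0], 0],
    [[0, -22, 0], [0, 0, 0], 0],
    [[0, -26, 0], [0, 0, 0], 0],
    [[0, -30, 0], [0, 0, 0], 0]
  ]
}}

```text
t: 39.65
position: [0.5921, -0.0845, 0.1134]
tool_rot: [[0.972, 0.233, 0.0], [0.233, -0.972, -0.0], [0.0, 0.0, -1.0]]
contact_force: [0.8, -2.7, 2.3]
width: -0.0002
grasp_force: 1.5
```

Call:
{"api": "jog_arm", "payload": {
  "increments": [
    [[0, -4, 0], [0, 0, 0], 0],
    [[0, -8, 0], [0, 0, 0], 0],
    [[0, -12, 0], [0, 0, 0], 0],
    [[0, -16, 0], [0, 0, 0], 0],
    [[0, -20, 0], [0, 0, 0], 0],
    [[0, -24, 0], [0, 0, 0], 0],
    [[0, -28, 0], [0, 0, 0], 0],
    [[0, -31, 0], [0, 0, 0], 0],
    [[0, -33, 0], [0, 0, 0], 0],
    [[0, -34, 0], [0, 0, 0], 0]
  ]
}}

```text
t: 40.65
position: [0.5841, -0.0515, 0.1132]
tool_rot: [[0.972, 0.233, -0.0], [0.233, -0.972, 0.0], [-0.0, -0.0, -1.0]]
contact_force: [1.8, -3.3, 1.3]
width: 0.0001
grasp_force: 1.9
```

```bash
python3 go.py
```

```text
t 40.65 p [ 0.5841 -0.0515  0.1132] F box [1.02, -3.67, 1.34] w 0.0001
rel tab box x,y,z mm [0.2, 41.1, -27.8]
```

Call:
{"api": "jog_arm", "payload": {
  "increments": [
    [[0, -1, 0], [0, 0, 0], 0],
    [[0, -2, 0], [0, 0, 0], 0],
    [[0, -3, 0], [0, 0, 0], 0],
    [[0, -4, 0], [0, 0, 0], 0],
    [[0, -5, 0], [0, 0, 0], 0],
    [[0, -6, 0], [0, 0, 0], 0],
    [[0, -6.5, 0], [0, 0, 0], 0],
    [[0, -7, 0], [0, 0, 0], 0],
    [[0, -7, 0], [0, 0, 0], 0],
    [[0, -7, 0], [0, 0, 0], 0]
  ]
}}

```text
t: 41.65
position: [0.5827, -0.0457, 0.1133]
tool_rot: [[0.972, 0.233, 0.0], [0.233, -0.972, -0.001], [-0.0, 0.001, -1.0]]
contact_force: [3.8, -8.1, 0.2]
width: 0.0002
grasp_force: 4.4
```

Call:
{"api": "jog_arm", "payload": {
  "increments": [
    [[0, 1, 0], [0, 0, 0], 0],
    [[0, 2, 0], [0, 0, 0], 0],
    [[0, 3, 0], [0, 0, 0], 0],
    [[0, 4, 0], [0, 0, 0], 0],
    [[0, 5, 0], [0, 0, 0], 0],
    [[0, 6, 0], [0, 0, 0], 0],
    [[0, 7, 0], [0, 0, 0], 0],
    [[0, 8, 0], [0, 0, 0], 0],
    [[0, 9, 0], [0, 0, 0], 0],
    [[0, 10, 0], [0, 0, 0], 0]
  ]
}}

```text
t: 42.65
position: [0.5842, -0.0545, 0.113]
tool_rot: [[0.972, 0.233, -0.001], [0.233, -0.972, 0.0], [-0.001, -0.001, -1.0]]
contact_force: [-0.7, -0.5, -0.3]
width: 0.0004
grasp_force: 0.0
```

```bash
python3 go.py;python3 rd.py
```

```text
t 42.65 p [ 0.5842 -0.0545  0.113 ] F box [-0.84, -0.34, -0.3] w 0.0004
rel tab box x,y,z mm [-0.4, 38.1, -28.0]
[ 0.06 -0.13 -0.01] [0.13 0.43 0.45] [ 0.5847 -0.0546  0.1132] 42.9
```

The force is zero now, so the catch holds the gate. Back away and lift clear.

Call:
{"api": "jog_arm", "payload": {
  "increments": [
    [[0, 1, 0], [0, 0, 0], 0],
    [[0, 2, 0], [0, 0, 0], 0],
    [[0, 4, 0], [0, 0, 0], 0],
    [[0, 7, 0], [0, 0, 0], 0],
    [[0, 11, 0], [0, 0, 0], 0],
    [[0, 16, 0], [0, 0, 0], 0],
    [[0, 21, -5], [0, 0, 0], 0],
    [[0, 25, -20], [0, 0, 0], 0],
    [[0, 28, -40], [0, 0, 0], 0],
    [[0, 30, -60], [0, 0, 0], 0]
  ]
}}

```text
t: 43.9
position: [0.5918, -0.0845, 0.1742]
tool_rot: [[0.973, 0.233, -0.0], [0.233, -0.973, -0.0], [-0.0, 0.0, -1.0]]
contact_force: [0.0, 1.2, 0.4]
width: 0.0007
grasp_force: 0.0
```

Call:
{"api": "jog_arm", "payload": {
  "increments": [
    [[-5, 0, -20], [0, 0, 0], 0],
    [[-20, 0, -50], [0, 0, 0], 0],
    [[-45, 0, -75], [0, 0, 0], 0],
    [[-75, 0, -90], [0, 0, 0], 0],
    [[-105, 0, -90], [0, 0, 0], 0],
    [[-125, 0, -90], [0, 0, 0], 0],
    [[-130, 0, -90], [0, 0, 0], 0],
    [[-130, 0, -90], [0, 0, 0], 0],
    [[-130, 0, -90], [0, 0, 0], 0],
    [[-130, 0, -90], [0, 0, 0], 0]
  ]
}}

```text
t: 44.9
position: [0.4662, -0.114, 0.2631]
tool_rot: [[0.972, 0.233, -0.0], [0.233, -0.972, -0.0], [-0.001, 0.0, -1.0]]
contact_force: [-0.5, 0.3, 0.1]
width: 0.0
grasp_force: 0.0
```

```bash
python3 tabm.py final; python3 go.py
```

```text
side 216 [0.0526 0.0547 0.0556 0.0572 0.0628]
top 126 [0.0552 0.058  0.0609 0.064  0.0649]
t 45.0 p [ 0.4659 -0.114   0.2629] F box [0.08, 0.01, 0.88] w 0.0001
rel tab box x,y,z mm [-129.3, 7.9, 121.9]
```

View pics/final_side.png

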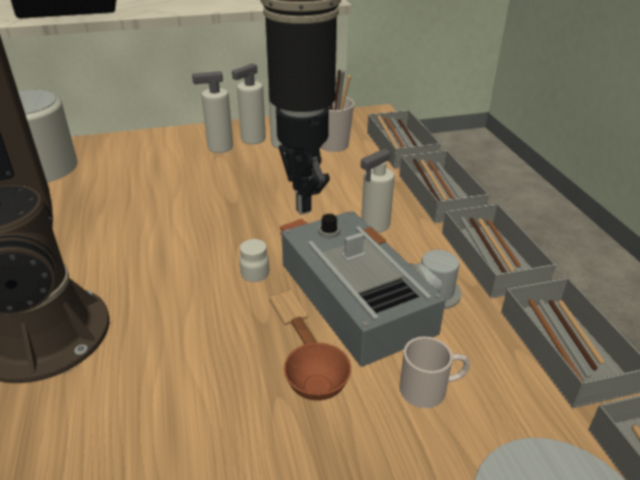

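The gate stands open on its own with the tab at (354,245) and the slots visible at (390,295). The cap is up at (329,222), the surroundings have not moved and the arm is clear.

```bash
python3 -c "
from station import order;print(order.close_job())"
```

```text
the job is handed in; nothing more can be done
None
```

The gate stands open at about 60 mm, held by the catch with the arm clear and the pottery things unmoved; my first feel wrongly read the hold as on, so I opened the gate once unheld and eased it back shut, then clicked the button once (about 9–10 N) and opened it again.

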